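Fit the bench pin and screw up its holder

ROBOT

A 7-joint arm with a two-finger parallel gripper is mounted at the origin on the work surface. World frame = base frame: x ahead of the robot, y to its left, z up, the work surface at z = 0. Lengths are in m, angles in degrees, forces in N, time in s.
With the tool pointing down it reaches from about 0.425 to 0.875 m from the base axis. Payload 4.7 kg.
Tool frame: the origin (TCP) lies midway between the tips of the shut fingers; the grasp point (between the pads) lies 19 mm behind it; z points along the fingers, y is the line along which they close (so a half turn about z gives the same grasp; the last joint's range is limited). The gripper opens to 87 mm and grips with 3 to 60 N. Pads are 19 mm wide; open, the fingers measure 117 mm over their backs; the gripper's body (75 mm by 190 mm) begins 51 mm behind the grasp point.
Start: joints at [75.407, 18.392, -4.016, 83.108, 1.295, 78.541, -3.26], TCP at [0.173, -0.627, 0.223] pointing down, gripper open.
Joint ranges: [-163.93, 163.93], [-17.29, 119.83], [-79.2, 71.16], [3.27, 140.29], [-89.18, 269.18], [5.43, 117.66], [-154.24, 154.24]. Speed limits (degrees/s): [147.25, 147.25, 180, 180, 180, 180, 180].

INTERFACE

Orientations are given as [roll, pitch, yaw] about the fixed x, y, z axes, in that order (R = Rz(yaw) Ry(pitch) Rx(roll)).
In Python, from cell import env gives the robot as it stands. The module is installed in compiled form; this text tells all that it offers.
- The arm moves only by the tool send_rows, never from a script. Its argument "series" is a list of rows, each an object with "travel": the shift along the tool's x, y, z in cm, a list of three; "dr": the turn, a rotation vector about the tool's x, y, z in degrees, a list of three; "claw": the finger opening in cm, from 0 to 8.7. In form: [{"travel": [tx, ty, tz], "dr": [wx, wy, wz], "claw": claw}, ...]. A call has 1 to 12 rows; each row is the pose to reach, as a shift and turn from the pose commanded when the call began, along the tool's axes at that moment; what a row does not reach only later rows make up. A row lasts 1/12 s, in which the tool goes at most 41.7 mm and 7.16 degrees, less where a joint would pass 70% of its speed; a pose out of reach is approached as far as the arm can. A call with a gripper value outside its range is refused whole. The fingers move at their own pace and stop on an object; "grip_force" is the grip in N (left out, the last holds). Time passes only in rows, so rows that repeat a pose let the fingers close. It gives the time, the measured TCP pose, the force and the opening at its end, in the units of the state.
- env.get_obs(): the state, without advancing time (a new reading comes with each control period).
- env.read_camera(name): name is "scene" or "top" or "wrist"; returns the picture (400x640x3 uint8, blue, green, red); there is no depth.
- env.calibration(name): a dict with "fx", "fy", "cx", "cy" (pixels), "cam_to_world" (4x4, takes a point from camera to world coordinates). Camera axes: x right, y down, z forward; pixel columns grow to the right and rows downward; lengths in m; the calibration is good to about 2 mm. A picture is of the moment at which its call begins: read the wrist's pose just before it. calibration takes no time and is no camera call; for the wrist camera it gives the pose at the moment of the call.
- env.sign_off(): hands the job in, once; it reports no verdict.
The state is a dict: "time_s": time; "qpos": joint angles; "joint_velocities": joint speeds; "effort": joint torques, N m; "tool_pos": TCP position; "tool_rot": TCP orientation; "force": force on the tool from outside, world axes, zero at the start; "wrist_torque": the same for the moment, N m; "grip_width": finger opening in m.
Only numpy, scipy, OpenCV 4.12 (cv2) and the standard library are available. Lean on these libraries where they do the work, as an engineer would, in place of code of your own. Each camera call takes 0.05 s, during which the arm holds its last target. There are 200 camera calls.

TASK

Slide the wooden bench pin, square end first, into the mouth of its holder until it rests home against the back stop. Then turn the handwheel anticlockwise, letting your hand rise with it so as not to strain the stem, until the pad bites on the wood and about an eighth of a turn more, so that the pin is held firmly but not crushed. Let go, and leave the other things on the bench where they are.

Things in the scene. Friction and masses are not known exactly. Their poses are not given: they have to be found in the camera images.
- pin_center (a point): Centre of the loose bench pin, a plain hardwood slab 150 long, 46 wide, 18 mm thick, about 0.12 kg, lying flat on the bench; the point is half-way up (9 mm above its underside). x: along the slab towards its square end; y: across; z: up. The other end (-x) has an open notch 42 mm deep between two prongs.
- pin_tail (a point): Middle of the square end face of the bench pin, 75 mm from its centre along the pin's +x, half-way up; same axes.
- seat (a point): Where the pin's centre belongs when home: 9 mm above the ledge's top, which starts 45 mm above the bench; rises with the ledge. x points into the mouth: a flat back stop (45 mm wide, up to 6 mm above this point) stands 75 mm ahead along +x, and the pin is home when its square end touches it, axes alike; z is up. The ledge, 26 mm wide, runs from x = -25 to +75 mm.
- ledge: The rising steel carriage: ledge, back stop, stem and handwheel; axes as the seat; origin on the stem axis, at bench level at the start. Above it hangs a fixed upper jaw, 50 mm wide, over x = +22 to +70 mm of the seat, with a rubber pad below it, 34 mm square, centred at x = +44 mm. The base plate below is 12 mm high; jaw and bridge tops are at most 120 mm above the bench.
- holder: The fixed base of the holder, base plate 160 x 90 mm; origin on the stem axis at bench level, x as the seat's. The upper jaw on it was set at an unknown height: the pad's face starts 4 to 11 mm above the top of a pin lying on the ledge, to be found by feel; it yields about 1 mm for each 12 N.
- wheel_center (a point): Centre of the handwheel, on the vertical stem axis, half-way up its rim. The wheel is plain, round and level, 60 mm across outside, rim 14 mm thick, centre 150 mm above the bench at the start; more than 25 mm free below the rim and all round it. Wheel, stem, ledge and pin rise together. The stem axis is 100 mm from the seat point along the seat's +x.
- handwheel (a joint): Angle of the handwheel in rad, 0 at the start, growing anticlockwise from above; it rises 24 mm a turn (3.82 mm per rad). Friction 0.32 N m: it stays where it is left. From first bite the torque grows by 0.17 N m per rad and the clamping force by 46 N per rad; when a gripping hand pauses, friction eases off and only this added torque is felt. Firm is 15 to 60 N; over 80 N crushes the wood.
- end_float (a joint): How far, in m, the handwheel has been pulled up (+) or pushed down (-) on its stem from rest against its sprung collar, apart from the rise by turning: 8 N per mm. More than 3 mm (24 N) either way strains the stem, so the hand must rise with the wheel.
- pliers: Green-handled pliers, 140 mm long, lying flat; not part of the job.
- file: Hand file with a round wooden handle, 200 mm long, lying flat; not part of the job.
- bench_block: Square steel bench block, 70 x 70 x 20 mm; not part of the job.
- hammer: Hammer lying flat; not part of the job.
- ring_mandrel: Steel ring mandrel, a tapered bar 240 mm long, 26 mm thick at its butt (origin there), lying; not part of the job.
- flux_jar: Small jar, 56 mm across, 70 mm high; not part of the job.
- dapping_block: Dark steel dapping cube, 55 mm; not part of the job.
There are look-alikes about, which are no part of the job. What is shaped like the holder but red is not meant.

How it is judged:
By the outcome, as a careful person would: the job done as asked, in the order asked, and still so for the second after the job is handed in, with the robot touching nothing.
It also fails if it takes over 72 s, if anything falls off the work surface, if the arm or the gripper's body presses on something with over 40 N, if the wrist force passes 120 N, or if a joint passes its speed limit or range.

## Working session

There is one attempt and no reset: what is moved stays moved. The work goes in short steps, Python scripts to look and compute and a tool call to move; the robot and the scene stay as the last step left them, time stands still between calls to the robot, and variables do not carry over. Pictures are saved under pics/ and viewed, on a budget of 10 in all, crops included, one or two more only if the job needs it, and the job is handed in when it is done.

Besides the shell and the picture viewer there is one more tool, called as name(argument=value, ...), one argument or row to a line, values as JSON. send_rows: Moves the arm, as the interface text tells. Its arguments: {"type":"object","properties":{"series":{"type":"array"},"grip_force":{"type":"number"}},"required":["series"]}

```bash
mkdir -p pics
python3 - <<'E'
from cell import env
import cv2
o=env.get_obs();print(o)
for n in("scene","top"):
    im=env.read_camera(n);cv2.imwrite(f"pics/{n}0.png",im)
    print(n,env.calibration(n))
E
```

```text
{'time_s': 0.0, 'qpos': array([75.40631068, 18.43955983, -4.01499667, 83.17426135,  1.2966573 ,
       78.54034318, -3.26030114]), 'joint_velocities': array([ 0.08940443,  0.02885995,  0.00191665,  0.06359931,  0.03623603,
       -0.06115819,  0.03143032]), 'effort': array([ 1.30228658e-03, -4.91284776e+01, -4.02877852e-01, -3.12528348e+01,
       -6.35669776e-02,  4.37085377e-02,  1.92159578e-04]), 'tool_pos': array([ 0.17241883, -0.62614876,  0.22146139]), 'tool_rot': array([-1.79891167e+02,  7.48817330e-03,  1.54029541e+01]), 'force': array([-0.2561764 , -0.63695227,  0.09153008]), 'wrist_torque': array([ 0.02407786, -0.01803954,  0.03257806]), 'grip_width': 0.08714353428581446}
scene {'fx': 382.979638821008, 'fy': 382.979638821008, 'cx': 319.58059760878, 'cy': 196.04802546047574, 'cam_to_world': array([[ 0.04597972,  0.83228307, -0.55244072,  1.15986195],
       [ 0.99883884, -0.0462668 ,  0.01342997, -0.02297358],
       [-0.01438213, -0.55241675, -0.83344399,  1.12343537],
       [ 0.        ,  0.        ,  0.        ,  1.        ]])}
top {'fx': 386.57659436478787, 'fy': 386.57659436478787, 'cx': 314.05476094145206, 'cy': 193.49001299717216, 'cam_to_world': array([[-0.02081704, -0.98798671,  0.15313039,  0.35173761],
       [-0.99968787,  0.0226856 ,  0.01046513, -0.02184132],
       [-0.01381327, -0.15286475, -0.98815058,  1.09379194],
       [ 0.        ,  0.        ,  0.        ,  1.        ]])}
```

View pics/scene0.png

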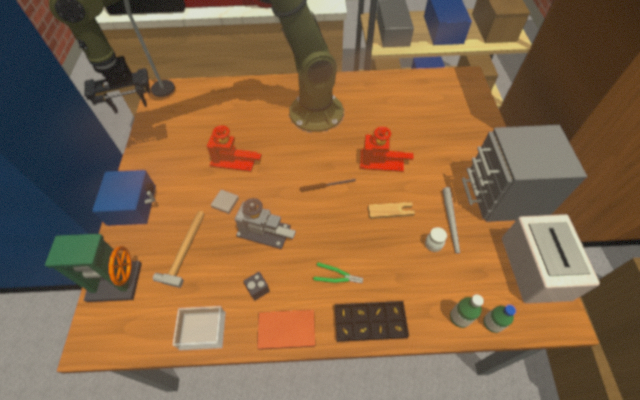

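View pics/top0.png

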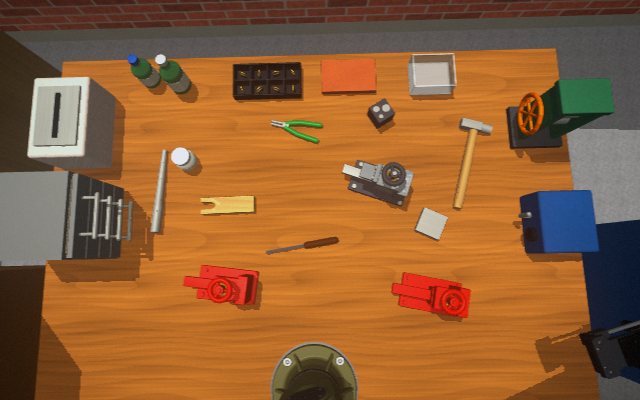

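The scene shows the grey holder around (265,222) with its mouth facing image right, and the pin at (391,210) with its notch to the right. The top view shows the holder at (380,180) and the pin at (228,205). Next I'll enlarge both.

```bash
cat > h.py <<'E'
from cell import env
import cv2, numpy as np
def ray(c,u,v):
    T=c["cam_to_world"];d=T[:3,:3]@np.array([(u-c["cx"])/c["fx"],(v-c["cy"])/c["fy"],1.]);return T[:3,3],d
def onz(c,u,v,z):
    p,d=ray(c,u,v);return p+d*(z-p[2])/d[2]
def px(c,P):
    T=c["cam_to_world"];q=T[:3,:3].T@(np.asarray(P,float)-T[:3,3]);return np.array([c["fx"]*q[0]/q[2]+c["cx"],c["fy"]*q[1]/q[2]+c["cy"]])
E
python3 - <<'E'
from h import *
t=cv2.imread("pics/top0.png");s=cv2.imread("pics/scene0.png")
a=cv2.resize(t[150:220,335:425],None,fx=4.4,fy=4.4,interpolation=2)
b=cv2.resize(s[190:260,225:315],None,fx=4.4,fy=4.4,interpolation=2)
c=cv2.resize(t[170:240,190:280],None,fx=4.4,fy=4.4,interpolation=2)
d=cv2.resize(s[180:250,345:435],None,fx=4.4,fy=4.4,interpolation=2)
cv2.imwrite("pics/z1.png",cv2.resize(np.vstack([np.hstack([a,b]),np.hstack([c,d])]),(774,600)))
for n,im,bx in(("top",t,(190,170,280,240)),("scene",s,(345,185,435,235))):
    cal=env.calibration(n);x0,y0,x1,y1=bx
    hsv=cv2.cvtColor(im[y0:y1,x0:x1],cv2.COLOR_BGR2HSV)
    print(n,hsv[35 if n=="top" else 25,::6].tolist())
E
```

```text
top [[14, 198, 191], [14, 203, 187], [14, 196, 189], [14, 198, 187], [15, 190, 187], [21, 140, 232], [22, 141, 231], [22, 139, 230], [22, 139, 231], [23, 137, 230], [22, 137, 231], [14, 202, 158], [14, 196, 190], [14, 201, 190], [14, 205, 193]]
scene [[15, 180, 198], [15, 178, 198], [14, 180, 194], [15, 183, 190], [17, 147, 175], [18, 150, 220], [18, 145, 220], [17, 147, 219], [17, 144, 219], [19, 141, 217], [16, 158, 208], [16, 162, 203], [15, 182, 189], [14, 178, 189], [14, 181, 185]]
```

View pics/z1.png

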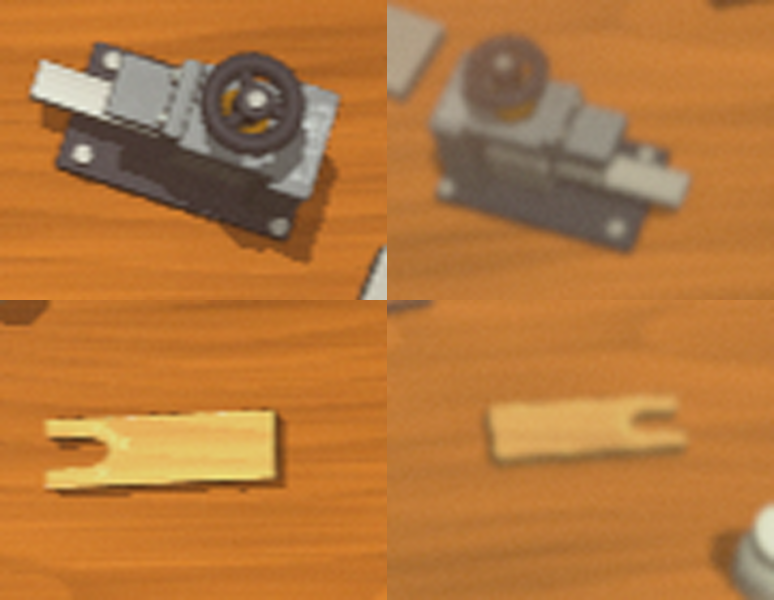

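Run:
```python
from h import *
t=cv2.imread("pics/top0.png");c=env.calibration("top")
hsv=cv2.cvtColor(t,cv2.COLOR_BGR2HSV)
m=((hsv[...,0]>18)&(hsv[...,0]<30)&(hsv[...,1]<165)&(hsv[...,2]>200)).astype(np.uint8)
r=np.zeros_like(m);r[170:240,190:280]=m[170:240,190:280]
k=max(cv2.findContours(r,0,1)[0],key=cv2.contourArea)
P=np.array([onz(c,u,v,.018)[:2] for u,v in k[:,0]])
R=cv2.minAreaRect((P*1000).astype(np.float32));print("pin",R,cv2.boxPoints(R))
z=lambda a,b:(335+a/4.3,150+b/4.286)
print("wheel",onz(c,*z(254,103),.157), "tops/bottom width",[onz(c,*z(*q),.157)[:2] for q in((202,103),(306,103),(254,54),(254,153))])
q=[onz(c,*z(*p),.012)[:2] for p in((97,43),(58,166),(290,240))];print("base",q)
print("len",np.linalg.norm(q[2]-q[1]),np.linalg.norm(q[0]-q[1]),"dir",np.degrees(np.arctan2(*(q[2]-q[1])[::-1])))
l=[onz(c,*z(*p),.045)[:2] for p in((40,62),(112,83),(30,97))];print("ledge",l,"dir",np.degrees(np.arctan2(*(l[1]-l[0])[::-1])))
w=env.calibration("wrist");o=env.get_obs();print(w,o["tool_pos"],o["tool_rot"])
```

```text
pin ((493.4803466796875, 235.29324340820312), (44.427818298339844, 146.25599670410156), 1.4421663284301758) [[469.43298 307.839  ]
 [473.11395 161.62933]
 [517.5277  162.7475 ]
 [513.84674 308.95715]]
wheel [ 0.54089538 -0.21008824  0.157     ] tops/bottom width [array([ 0.5415992 , -0.18036491]), array([ 0.54019216, -0.23978546]), array([ 0.56973381, -0.21159982]), array([ 0.51174047, -0.20856008])]
base [array([ 0.61351894, -0.13705604]), array([ 0.53078346, -0.1082309 ]), array([ 0.47814046, -0.25787476])]
len 0.1586334480898805 0.08761305824395883 dir -109.38128969002777
ledge [array([ 0.59381412, -0.09634612]), array([ 0.57882594, -0.14217207]), array([ 0.57085666, -0.08916457])] dir -108.11123861712154
{'fx': 307.15402370905105, 'fy': 307.15402370905105, 'cx': 322.2546779127407, 'cy': 199.13049352279623, 'cam_to_world': array([[ 0.26536187, -0.92688554, -0.26545485,  0.24590179],
       [-0.96414798, -0.25548369, -0.0717409 , -0.60678708],
       [-0.00132378,  0.27497506, -0.96145045,  0.38473001],
       [ 0.        ,  0.        ,  0.        ,  1.        ]])} [ 0.17244403 -0.62619087  0.22157406] [-1.79902770e+02  4.42542968e-03  1.54041410e+01]
```

```bash
cat >> h.py <<'E'
from scipy.spatial.transform import Rotation as Ro
def go(p,yaw,o=None):
    o=o or env.get_obs();R=Ro.from_euler('xyz',o["tool_rot"],degrees=True);G=Ro.from_euler('xyz',[180,0,yaw],degrees=True)
    print("travel cm",np.round(R.inv().apply(np.array(p)-o["tool_pos"])*100,2),"dr",np.round((R.inv()*G).as_rotvec(degrees=True),2),"| pos",o["tool_pos"].round(4),"rot",o["tool_rot"].round(2),"F",o["force"].round(1),"T",o["wrist_torque"].round(3),"w",round(o["grip_width"],4),"t",round(o["time_s"],2))
E
python3 -c "
from h import *
go([.5735,-.1155,.26],71)"
```

```text
travel cm [ 52.23 -38.59  -3.78] dr [-9.00e-02 -4.00e-02 -5.56e+01] | pos [ 0.1724 -0.6262  0.2216] rot [-179.9    0.    15.4] F [-0.   0.2  0.6] T [-0.055  0.016 -0.012] w 0.0869 t 0.1
```

send_rows(
  series=[
    {"travel": [3, -2, -3.8], "dr": [0, 0, -6], "claw": 8.7},
    {"travel": [52.2, -38.6, -3.8], "dr": [-0.1, 0, -55.6], "claw": 8.7},
    {"travel": [52.2, -38.6, -3.8], "dr": [-0.1, 0, -55.6], "claw": 8.7},
    {"travel": [52.2, -38.6, -3.8], "dr": [-0.1, 0, -55.6], "claw": 8.7},
    {"travel": [52.2, -38.6, -3.8], "dr": [-0.1, 0, -55.6], "claw": 8.7},
    {"travel": [52.2, -38.6, -3.8], "dr": [-0.1, 0, -55.6], "claw": 8.7},
    {"travel": [52.2, -38.6, -3.8], "dr": [-0.1, 0, -55.6], "claw": 8.7},
    {"travel": [52.2, -38.6, -3.8], "dr": [-0.1, 0, -55.6], "claw": 8.7},
    {"travel": [52.2, -38.6, -3.8], "dr": [-0.1, 0, -55.6], "claw": 8.7},
    {"travel": [52.2, -38.6, -3.8], "dr": [-0.1, 0, -55.6], "claw": 8.7},
    {"travel": [52.2, -38.6, -3.8], "dr": [-0.1, 0, -55.6], "claw": 8.7},
    {"travel": [52.2, -38.6, -3.8], "dr": [-0.1, 0, -55.6], "claw": 8.7},
  ],
)

```text
time_s: 1.1
tool_pos: [0.4741, -0.242, 0.2584]
tool_rot: [179.9, 0.1, 71.0]
force: [1.8, -1.0, 0.8]
grip_width: 0.0869
```

send_rows(
  series=[
    {"travel": [4, 1.4, 0], "dr": [0, 0, 0], "claw": 8.7},
    {"travel": [8, 2.8, 0], "dr": [0, 0, 0], "claw": 8.7},
    {"travel": [11, 3.8, 0], "dr": [0, 0, 0], "claw": 8.7},
    {"travel": [13, 4.5, 0], "dr": [0, 0, 0], "claw": 8.7},
    {"travel": [13, 4.5, 0], "dr": [0, 0, 0], "claw": 8.7},
    {"travel": [13, 4.5, 0], "dr": [0, 0, 0], "claw": 8.7},
  ],
)

```text
time_s: 1.6
tool_pos: [0.5585, -0.1341, 0.2579]
tool_rot: [180.0, 0.0, 71.2]
force: [-0.5, -0.3, 1.5]
grip_width: 0.0872
```

Run:
```python
from h import *
c=env.calibration("wrist");im=env.read_camera("wrist");cv2.imwrite("pics/w1.png",im);np.save("w1.npy",c)
go([.4935,.235,.25],91.5)
```

```text
travel cm [ 32.99 -18.16   0.73] dr [  0.     0.09 -20.49] | pos [ 0.5579 -0.136   0.2579] rot [1.7998e+02 9.0000e-02 7.1010e+01] F [-0.   0.1 -0.6] T [-0.076 -0.054  0.01 ] w 0.0867 t 1.65
```

View pics/w1.png

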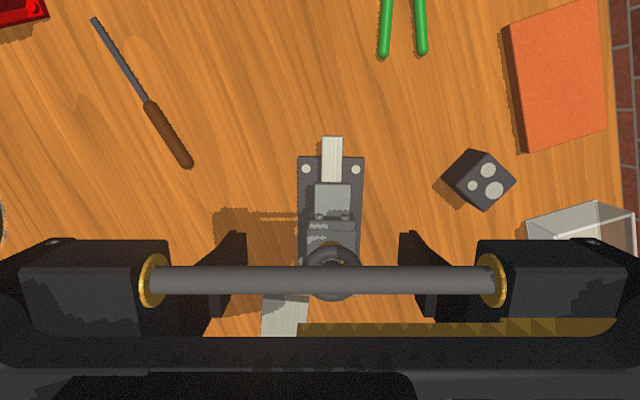

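The wrist view shows the ledge tip at (322–342,136) and the base's front edge from (299,157) to (363,157). I'll measure these.

Run:
```python
from h import *
c=np.load("w1.npy",allow_pickle=True).item();im=cv2.imread("pics/w1.png")
hsv=cv2.cvtColor(im,cv2.COLOR_BGR2HSV)
def rows(mask,rs,z):
    L=[];Rr=[]
    for r in rs:
        x=np.where(mask[r,285:380])[0]+285
        if len(x):L.append(onz(c,x[0]-.0,r+.5,z)[:2]);Rr.append(onz(c,x[-1]+1,r+.5,z)[:2])
    return np.array(L),np.array(Rr)
def rep(n,L,R):
    M=(L+R)/2;s=np.polyfit(M[:,1],M[:,0],1)
    d=[np.degrees(np.arctan2(-1,-np.polyfit(q[:,1],q[:,0],1)[0])) for q in(L,R,M)]
    print(n,"dirs",np.round(d,2),"width",np.linalg.norm(L-R,axis=1).mean().round(4),"mid first",M[0].round(4),"mid last",M[-1].round(4))
led=(hsv[...,1]<60)&(hsv[...,2]>140)
L,R=rows(led,range(139,182),.045);rep("ledge",L,R)
notw=~((hsv[...,1]>130)&(hsv[...,2]>70))
L,R=rows(notw,range(160,184),.012);rep("base",L,R)
col=led[:,332];print("ledge tip row",np.where(col[120:200])[0][[0,-1]]+120, onz(c,332,np.where(col[120:200])[0][0]+120,.045).round(4))
b=notw[:,310];print("base front",onz(c,310,np.where(b[120:200])[0][0]+120,.012).round(4))
b=notw[:,355];print("base front",onz(c,355,np.where(b[120:200])[0][0]+120,.012).round(4))
# predictions
w=np.array([.541,-.210])
for a in(-108,-109,-110):
    d=np.array([np.cos(np.radians(a)),np.sin(np.radians(a))]);print(a,"seat",w-.1*d,"tip",w-.125*d)
print("wheel px",px(c,[.541,-.21,.157]))
```

```text
ledge dirs [-113.62  -92.73 -108.94] width 0.0345 mid first [ 0.5848 -0.0984] mid last [ 0.5673 -0.1472]
base dirs [-110.46 -109.48 -110.  ] width 0.0897 mid first [ 0.575  -0.1273] mid last [ 0.5631 -0.1566]
ledge tip row [137 199] [ 0.5851 -0.0954  0.045 ]
base front [ 0.5497 -0.1124  0.012 ]
base front [ 0.6061 -0.133   0.012 ]
-108 seat [ 0.5719017  -0.11489435] tip [ 0.57962712 -0.09111794]
-109 seat [ 0.57355682 -0.11544814] tip [ 0.58169602 -0.09181018]
-110 seat [ 0.57520201 -0.11603074] tip [ 0.58375252 -0.09253842]
wheel px [329.57549779 276.05422746]
```

send_rows(
  series=[
    {"travel": [4, -2.2, 0.7], "dr": [0, 0, -5], "claw": 8.7},
    {"travel": [8, -4.4, 0.7], "dr": [0, 0, -10], "claw": 8.7},
    {"travel": [12, -6.6, 0.7], "dr": [0, 0, -15], "claw": 8.7},
    {"travel": [16, -8.8, 0.7], "dr": [0, 0, -20.5], "claw": 8.7},
    {"travel": [20, -11, 0.7], "dr": [0, 0, -20.5], "claw": 8.7},
    {"travel": [24, -13.2, 0.7], "dr": [0, 0, -20.5], "claw": 8.7},
    {"travel": [28, -15.4, 0.7], "dr": [0, 0, -20.5], "claw": 8.7},
    {"travel": [31, -17.1, 0.7], "dr": [0, 0, -20.5], "claw": 8.7},
    {"travel": [31, -17.1, 0.7], "dr": [0, 0, -20.5], "claw": 8.7},
    {"travel": [31, -17.1, 0.7], "dr": [0, 0, -20.5], "claw": 8.7},
    {"travel": [31, -17.1, 0.7], "dr": [0, 0, -20.5], "claw": 8.7},
    {"travel": [31, -17.1, 0.7], "dr": [0, 0, -20.5], "claw": 8.7},
  ],
)

```text
time_s: 2.65
tool_pos: [0.4984, 0.2104, 0.2506]
tool_rot: [179.9, 0.2, 91.3]
force: [0.8, -0.1, 0.2]
grip_width: 0.0868
```

Run:
```python
from h import *
c=env.calibration("wrist");im=env.read_camera("wrist");cv2.imwrite("pics/w2.png",im);np.save("w2.npy",c)
print(px(c,[.4935,.235,.018]))
go([.4935,.235,.25],91.5)
```

```text
[318.05846643 151.30256434]
travel cm [ 2.5  -0.45  0.06] dr [ 0.06  0.17 -0.26] | pos [0.4985 0.2101 0.2506] rot [1.7994e+02 1.7000e-01 9.1240e+01] F [-0.2 -0.4  0.3] T [-0.03  -0.129 -0.059] w 0.0866 t 2.7
```

View pics/w2.png

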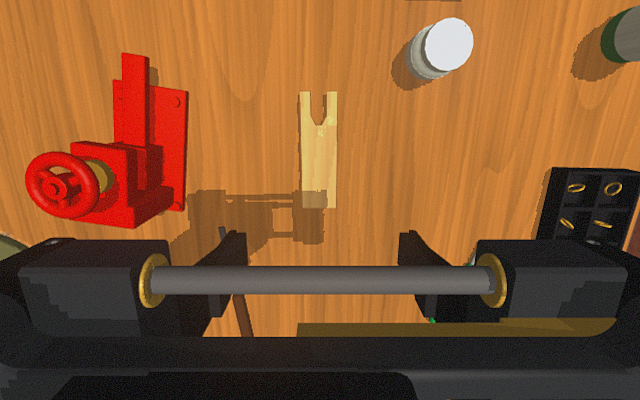

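The pin spans about (300–338, 92–208), notch upwards. I'll measure the pin and tighten up the ledge fit.

Run:
```python
from h import *
c=np.load("w2.npy",allow_pickle=True).item();im=cv2.imread("pics/w2.png")
hsv=cv2.cvtColor(im,cv2.COLOR_BGR2HSV)
print(hsv[150,290:345:3].tolist(), hsv[200,290:345:4].tolist())
m=((hsv[...,0]>17)&(hsv[...,0]<32)&(hsv[...,1]<175)&(hsv[...,1]>60)).astype(np.uint8)
r=np.zeros_like(m);r[80:225,285:355]=m[80:225,285:355];r=cv2.morphologyEx(r,cv2.MORPH_OPEN,np.ones((3,3)))
k=max(cv2.findContours(r,0,1)[0],key=cv2.contourArea)
P=np.array([onz(c,u+.5,v+.5,.018)[:2] for u,v in k[:,0]])
R=cv2.minAreaRect((P*1000).astype(np.float32));print("pin",R,cv2.boundingRect(k))
c=np.load("w1.npy",allow_pickle=True).item();im=cv2.imread("pics/w1.png");hsv=cv2.cvtColor(im,cv2.COLOR_BGR2HSV)
m=((hsv[...,1]<60)&(hsv[...,2]>150)).astype(np.uint8)
for v in range(134,186,6):
    x=np.where(m[v,314:350])[0]+314
    if len(x): a,b=onz(c,x[0],v+.5,.045),onz(c,x[-1]+1,v+.5,.045);print(v,x[0],x[-1],((a+b)/2)[:2].round(4),round(np.linalg.norm(a-b),4))
```

```text
[[15, 178, 192], [15, 177, 193], [15, 182, 209], [15, 178, 139], [21, 136, 232], [22, 126, 225], [21, 137, 225], [19, 138, 225], [18, 150, 224], [21, 136, 225], [19, 138, 226], [18, 139, 225], [17, 143, 220], [18, 143, 223], [18, 141, 222], [21, 131, 226], [15, 175, 178], [15, 183, 189], [14, 182, 200]] [[14, 177, 193], [13, 162, 135], [16, 186, 136], [16, 141, 154], [16, 143, 171], [16, 142, 160], [17, 152, 168], [18, 145, 165], [16, 151, 154], [17, 145, 157], [19, 141, 223], [20, 139, 228], [15, 178, 190], [15, 178, 193]]
pin ((494.1941833496094, 245.31053161621094), (44.58176040649414, 124.50341796875), 1.2035067081451416) (300, 91, 37, 100)
140 322 342 [ 0.5844 -0.0995] 0.0254
146 322 342 [ 0.5822 -0.1063] 0.0255
152 322 342 [ 0.5799 -0.1132] 0.0256
158 322 341 [ 0.577 -0.12 ] 0.0245
164 322 341 [ 0.5747 -0.127 ] 0.0247
170 322 341 [ 0.5723 -0.1341] 0.0248
176 322 341 [ 0.5699 -0.1413] 0.0249
```

Run:
```python
from h import *
c=env.calibration("scene");t=env.calibration("top")
print("scene tip",onz(c,295.5,230.8,.045),onz(c,293.1,238.5,.045),"wheel",onz(c,252.4,207.5,.157))
z=lambda a,b:(335+a/4.3,150+b/4.286)
w=np.load("w2.npy",allow_pickle=True).item();print(onz(w,319,208,.018))
go([.4935,.2565,.05],91.3)
go([.4935,.2565,.003],91.3)
```

```text
scene tip [ 0.57363425 -0.0884278   0.045     ] [ 0.60070582 -0.09629685  0.045     ] wheel [ 0.54903234 -0.20905034  0.157     ]
[0.49618761 0.15865895 0.018     ]
travel cm [ 4.7  -0.42 20.05] dr [ 0.06  0.17 -0.06] | pos [0.4985 0.2101 0.2506] rot [1.7994e+02 1.7000e-01 9.1240e+01] F [-0.2 -0.4  0.3] T [-0.03  -0.129 -0.059] w 0.0866 t 2.7
travel cm [ 4.72 -0.43 24.75] dr [ 0.06  0.17 -0.06] | pos [0.4985 0.2101 0.2506] rot [1.7994e+02 1.7000e-01 9.1240e+01] F [-0.2 -0.4  0.3] T [-0.03  -0.129 -0.059] w 0.0866 t 2.7
```

send_rows(
  series=[
    {"travel": [2, -0.2, 2], "dr": [0, 0, 0], "claw": 8.7},
    {"travel": [4.7, -0.4, 5.5], "dr": [0.1, 0.2, -0.1], "claw": 8.7},
    {"travel": [4.7, -0.4, 9], "dr": [0.1, 0.2, -0.1], "claw": 8.7},
    {"travel": [4.7, -0.4, 13], "dr": [0.1, 0.2, -0.1], "claw": 8.7},
    {"travel": [4.7, -0.4, 17], "dr": [0.1, 0.2, -0.1], "claw": 8.7},
    {"travel": [4.7, -0.4, 20], "dr": [0.1, 0.2, -0.1], "claw": 8.7},
    {"travel": [4.7, -0.4, 22], "dr": [0.1, 0.2, -0.1], "claw": 8.7},
    {"travel": [4.7, -0.4, 23.5], "dr": [0.1, 0.2, -0.1], "claw": 8.7},
    {"travel": [4.7, -0.4, 24.3], "dr": [0.1, 0.2, -0.1], "claw": 8.7},
    {"travel": [4.7, -0.4, 24.7], "dr": [0.1, 0.2, -0.1], "claw": 8.7},
    {"travel": [4.7, -0.4, 24.7], "dr": [0.1, 0.2, -0.1], "claw": 8.7},
  ],
)

```text
time_s: 3.62
tool_pos: [0.4932, 0.2592, 0.0039]
tool_rot: [-180.0, -0.1, 91.5]
force: [-0.3, 0.1, 0.0]
grip_width: 0.0875
```

send_rows(
  series=[
    {"travel": [0, 0, 0], "dr": [0, 0, 0], "claw": 4},
    {"travel": [0, 0, 0], "dr": [0, 0, 0], "claw": 4},
    {"travel": [0, 0, 0], "dr": [0, 0, 0], "claw": 4},
    {"travel": [0, 0, 0], "dr": [0, 0, 0], "claw": 4},
    {"travel": [0, 0, 0], "dr": [0, 0, 0], "claw": 4},
    {"travel": [0, 0, 0], "dr": [0, 0, 0], "claw": 4},
    {"travel": [0, 0, 0], "dr": [0, 0, 0], "claw": 4},
    {"travel": [0, 0, 0], "dr": [0, 0, 0], "claw": 4},
  ],
  grip_force=25,
)

```text
time_s: 4.28
tool_pos: [0.4926, 0.2598, 0.004]
tool_rot: [-180.0, -0.1, 91.6]
force: [-0.2, -0.1, 0.8]
grip_width: 0.0458
```

Run:
```python
from h import *
go([.4935,.2565,.12],91.3)
```

```text
travel cm [ -0.31   0.07 -11.6 ] dr [-0.03 -0.12  0.3 ] | pos [0.4926 0.2598 0.004 ] rot [-1.7997e+02 -1.2000e-01  9.1600e+01] F [-0.2 -0.1  0.8] T [-0.059 -0.076 -0.038] w 0.0458 t 4.28
```

send_rows(
  series=[
    {"travel": [0, 0, -2], "dr": [0, 0, 0], "claw": 4},
    {"travel": [0, 0, -5], "dr": [0, 0, 0], "claw": 4},
    {"travel": [-1.5, 0.8, -8], "dr": [0, 0, 0], "claw": 4},
    {"travel": [-4, 2.1, -9.5], "dr": [0, 0, 3], "claw": 4},
    {"travel": [-7, 3.7, -9.5], "dr": [0, 0, 7], "claw": 4},
    {"travel": [-10.5, 5.5, -9.5], "dr": [0, 0, 11], "claw": 4},
    {"travel": [-14, 7.4, -9.5], "dr": [0, 0, 15], "claw": 4},
    {"travel": [-17.5, 9.3, -9.5], "dr": [0, 0, 18], "claw": 4},
    {"travel": [-20.5, 10.9, -9.5], "dr": [0, 0, 20], "claw": 4},
    {"travel": [-22.5, 12, -9.5], "dr": [0, 0, 21], "claw": 4},
    {"travel": [-23.9, 12.7, -8], "dr": [0, 0, 21], "claw": 4},
    {"travel": [-23.9, 12.7, -7], "dr": [0, 0, 21], "claw": 4},
  ],
)

```text
time_s: 5.28
tool_pos: [0.6278, 0.0185, 0.0719]
tool_rot: [-180.0, 0.0, 70.2]
force: [0.0, -1.0, -2.3]
grip_width: 0.0457
```

send_rows(
  series=[
    {"travel": [0, 0, 0], "dr": [0, 0, 0], "claw": 4},
    {"travel": [0, 0, 1], "dr": [0, 0, 0], "claw": 4},
    {"travel": [0, 0, 1.5], "dr": [0, 0, 0], "claw": 4},
    {"travel": [0, 0, 1.5], "dr": [0, 0, 0], "claw": 4},
    {"travel": [0, 0, 1.5], "dr": [0, 0, 0], "claw": 4},
    {"travel": [0, 0, 1.5], "dr": [0, 0, 0], "claw": 4},
  ],
)

```text
time_s: 5.78
tool_pos: [0.6264, 0.0252, 0.0588]
tool_rot: [-180.0, -0.1, 70.7]
force: [0.1, -0.3, -1.1]
grip_width: 0.0457
```

Run:
```python
from h import *
go([.626,.0244,.051],70.6)
t=env.read_camera("top");s=env.read_camera("scene");cv2.imwrite("pics/t2.png",t);cv2.imwrite("pics/s2.png",s)
a=cv2.resize(t[130:230,260:430],None,fx=4.6,fy=4.6,interpolation=2)
cv2.imwrite("pics/z2.png",a);print(a.shape)
```

```text
travel cm [-0.09 -0.01  0.78] dr [-0.04 -0.12  0.08] | pos [0.6264 0.0252 0.0588] rot [-1.7996e+02 -1.2000e-01  7.0680e+01] F [ 0.1 -0.3 -1.1] T [ 0.01  -0.114 -0.019] w 0.0457 t 5.78
(460, 782, 3)
```

View pics/z2.png

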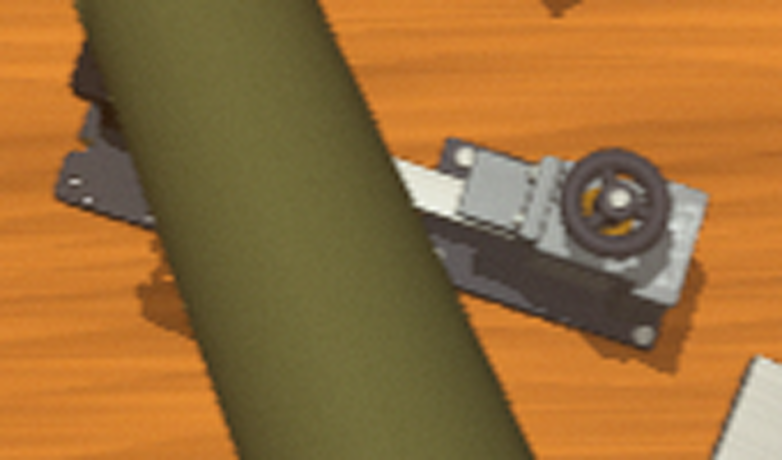

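The arm hides the pin in the top view. I'll check the scene and wrist views.

Run:
```python
from h import *
c=env.calibration("wrist");w=env.read_camera("wrist");np.save("w3.npy",c);cv2.imwrite("pics/w3.png",w)
s=cv2.imread("pics/s2.png")
a=cv2.resize(s[185:255,225:365],(780,390),interpolation=2);b=cv2.resize(w[180:345,160:490],(420,210),interpolation=2)
cv2.imwrite("pics/z3.png",np.vstack([a,np.pad(b,((0,0),(0,360),(0,0)))]))
```

```text
(no output)
```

View pics/z3.png

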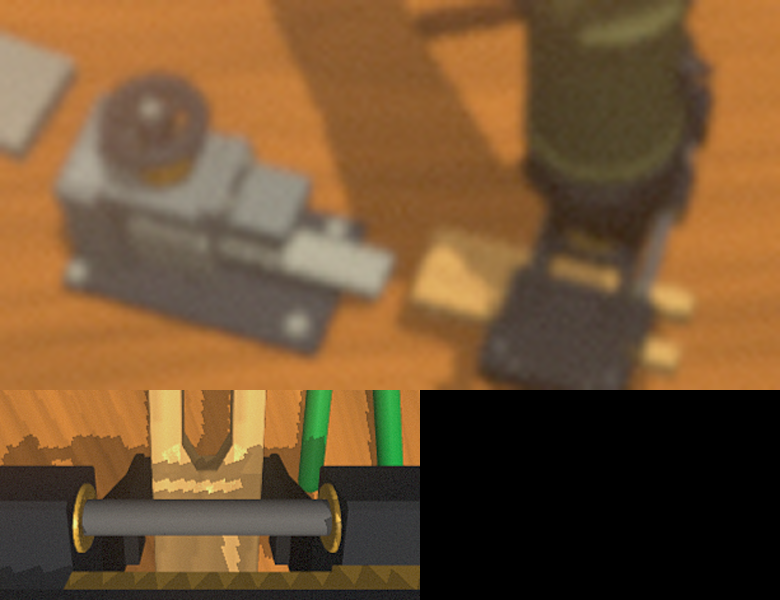

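Run:
```python
from h import *
c=env.calibration("scene");s=cv2.imread("pics/s2.png");hsv=cv2.cvtColor(s,cv2.COLOR_BGR2HSV)
d=lambda a:np.array([np.cos(np.radians(a)),np.sin(np.radians(a))])
D=d(-109.3);N=np.array([-D[1],D[0]])
def quad(o,pts,z): return np.array([px(c,[*(o+D*a+N*b),z]) for a,b in pts]).round(1).tolist()
T=np.array([.6264,.0252]);print("pin tail pred",quad(T,[(.101,.023),(.101,-.023),(.05,.023),(.05,-.023)],.0728))
for S in([.576,-.118],[.5735,-.1155]): print("ledge pred",quad(np.array(S),[(-.025,.013),(-.025,-.013),(.02,.013),(.02,-.013)],.045))
for x in range(276,316,3):
    print(x,[f"{h}/{a}/{v}" for h,a,v in hsv[222:245,x]])
```

```text
pin tail pred [[298.5, 238.1], [303.2, 225.5], [314.4, 242.3], [318.7, 229.5]]
ledge pred [[292.3, 237.4], [295.0, 230.4], [278.9, 233.8], [281.7, 226.9]]
ledge pred [[293.1, 236.6], [295.7, 229.6], [279.7, 233.1], [282.5, 226.2]]
276 ['25/29/150', '20/31/147', '24/27/142', '21/31/138', '18/36/128', '21/42/121', '20/46/128', '22/47/148', '23/43/160', '23/40/164', '20/47/153', '21/52/132', '16/59/103', '14/63/89', '11/55/92', '15/54/94', '12/43/100', '12/46/99', '12/43/100', '18/45/114', '19/42/129', '20/43/131', '20/47/125']
279 ['14/67/118', '16/60/106', '13/51/104', '16/50/117', '21/46/143', '23/44/170', '24/40/183', '23/41/185', '22/42/184', '22/43/185', '22/44/175', '24/41/154', '20/49/125', '18/56/100', '11/63/89', '13/50/92', '9/45/96', '14/45/97', '16/44/109', '17/42/127', '21/47/147', '24/42/147', '19/40/133']
282 ['14/150/163', '12/102/133', '12/64/111', '17/45/108', '18/51/126', '25/40/152', '21/41/173', '24/42/181', '25/40/185', '22/41/186', '21/42/182', '24/40/172', '24/42/152', '22/47/119', '17/57/94', '15/57/90', '14/54/94', '11/36/98', '14/45/97', '13/52/103', '9/59/10
[... 2871 characters left out ...]
 '17/145/162', '16/147/132', '14/153/125', '16/174/129']
312 ['15/179/134', '15/185/134', '15/171/130', '15/174/129', '15/170/135', '15/154/146', '16/155/155', '17/143/164', '17/141/161', '17/143/160', '17/142/162', '17/149/163', '17/147/165', '17/148/171', '17/148/188', '17/150/197', '17/146/198', '17/148/188', '18/146/175', '17/137/155', '18/137/123', '15/121/103', '13/120/100']
315 ['14/169/133', '15/173/131', '15/178/130', '15/176/132', '15/182/133', '15/167/139', '16/159/149', '16/148/160', '17/145/163', '17/143/162', '17/144/158', '16/142/154', '17/146/150', '17/139/143', '17/136/139', '18/128/134', '17/134/124', '15/117/111', '14/106/96', '14/96/88', '14/91/76', '9/63/81', '14/70/76']
```

send_rows(
  series=[
    {"travel": [0, -0.05, 0.5], "dr": [0, 0, 0], "claw": 4},
    {"travel": [0, -0.05, 0.8], "dr": [0, 0, 0], "claw": 4},
    {"travel": [-1, -0.05, 0.8], "dr": [0, 0, 0], "claw": 4},
    {"travel": [-2.5, -0.05, 0.8], "dr": [0, 0, 0], "claw": 4},
    {"travel": [-4, -0.05, 0.8], "dr": [0, 0, 0], "claw": 4},
    {"travel": [-5, -0.05, 0.8], "dr": [0, 0, 0], "claw": 4},
    {"travel": [-5.5, -0.05, 0.8], "dr": [0, 0, 0], "claw": 4},
    {"travel": [-5.5, -0.05, 0.8], "dr": [0, 0, 0], "claw": 4},
  ],
)

```text
time_s: 6.6
tool_pos: [0.6071, -0.0296, 0.05]
tool_rot: [-179.9, -0.0, 70.4]
force: [0.4, 1.0, -1.6]
grip_width: 0.0459
```

Run:
```python
from h import *
go([.5843,-.0935,.0505],70.7)
```

```text
travel cm [-6.79 -0.01 -0.05] dr [-0.09 -0.04 -0.26] | pos [ 0.6071 -0.0296  0.05  ] rot [-1.7991e+02 -4.0000e-02  7.0440e+01] F [ 0.4  1.  -1.6] T [ 0.017 -0.089  0.041] w 0.0459 t 6.6
```

send_rows(
  series=[
    {"travel": [-1, 0, 0], "dr": [0, 0, -0.2], "claw": 4},
    {"travel": [-2, 0, 0], "dr": [0, 0, -0.2], "claw": 4},
    {"travel": [-3, 0, 0], "dr": [0, 0, -0.2], "claw": 4},
    {"travel": [-4, 0, 0], "dr": [0, 0, -0.2], "claw": 4},
    {"travel": [-5, 0, 0], "dr": [0, 0, -0.2], "claw": 4},
    {"travel": [-5.6, 0, 0], "dr": [0, 0, -0.2], "claw": 4},
    {"travel": [-5.9, 0, 0], "dr": [0, 0, -0.2], "claw": 4},
    {"travel": [-6, 0, 0], "dr": [0, 0, -0.2], "claw": 4},
    {"travel": [-6, 0, 0], "dr": [0, 0, -0.2], "claw": 4},
  ],
)

```text
time_s: 7.35
tool_pos: [0.5876, -0.084, 0.0501]
tool_rot: [-179.9, -0.1, 70.8]
force: [-0.3, 0.4, -1.7]
grip_width: 0.0459
```

Run:
```python
from h import *
go([.5843,-.0935,.0495],70.7)
```

```text
travel cm [-1.01 -0.    0.06] dr [-0.07 -0.12  0.09] | pos [ 0.5876 -0.084   0.0501] rot [-1.7993e+02 -1.2000e-01  7.0790e+01] F [-0.3  0.4 -1.7] T [ 0.015 -0.094 -0.013] w 0.0459 t 7.35
```

Lower slightly onto the ledge and creep in.

send_rows(
  series=[
    {"travel": [-0.1, 0, 0.05], "dr": [0, 0, 0], "claw": 4},
    {"travel": [-0.3, 0, 0.1], "dr": [0, 0, 0], "claw": 4},
    {"travel": [-0.5, 0, 0.1], "dr": [0, 0, 0], "claw": 4},
    {"travel": [-0.6, 0, 0.1], "dr": [0, 0, 0], "claw": 4},
    {"travel": [-0.7, 0, 0.1], "dr": [0, 0, 0], "claw": 4},
    {"travel": [-0.7, 0, 0.1], "dr": [0, 0, 0], "claw": 4},
  ],
)

```text
time_s: 7.85
tool_pos: [0.5853, -0.0909, 0.0491]
tool_rot: [-179.9, -0.1, 70.8]
force: [0.2, 0.1, -1.7]
grip_width: 0.0459
```

send_rows(
  series=[
    {"travel": [-0.1, 0, 0], "dr": [0, 0, 0], "claw": 4},
    {"travel": [-0.2, 0, 0], "dr": [0, 0, 0], "claw": 4},
    {"travel": [-0.2, 0, 0], "dr": [0, 0, 0], "claw": 4},
  ],
)

```text
time_s: 8.1
tool_pos: [0.5848, -0.0923, 0.0491]
tool_rot: [-179.9, -0.1, 70.8]
force: [0.7, 0.4, -1.2]
grip_width: 0.0459
```

send_rows(
  series=[
    {"travel": [-0.1, 0, 0], "dr": [0, 0, 0], "claw": 4},
    {"travel": [-0.2, 0, 0], "dr": [0, 0, 0], "claw": 4},
    {"travel": [-0.2, 0, 0], "dr": [0, 0, 0], "claw": 4},
  ],
)

```text
time_s: 8.35
tool_pos: [0.5847, -0.0924, 0.0494]
tool_rot: [-180.0, -0.3, 70.9]
force: [2.7, 5.4, -1.0]
grip_width: 0.0459
```

send_rows(
  series=[
    {"travel": [-0.1, 0, 0], "dr": [0, 0, 0], "claw": 4},
    {"travel": [-0.15, 0, 0], "dr": [0, 0, 0], "claw": 4},
    {"travel": [-0.15, 0, 0], "dr": [0, 0, 0], "claw": 4},
  ],
)

```text
time_s: 8.6
tool_pos: [0.5846, -0.0924, 0.0495]
tool_rot: [-180.0, -0.4, 70.9]
force: [2.8, 7.1, -2.0]
grip_width: 0.0456
```

send_rows(
  series=[
    {"travel": [0, 0, 0.05], "dr": [0, 0, 0], "claw": 4},
    {"travel": [0, 0, 0.1], "dr": [0, 0, 0], "claw": 4},
    {"travel": [0, 0, 0.1], "dr": [0, 0, 0], "claw": 4},
  ],
)

```text
time_s: 8.85
tool_pos: [0.5847, -0.0924, 0.049]
tool_rot: [-180.0, -0.3, 70.9]
force: [1.6, 7.6, 2.1]
grip_width: 0.0456
```

send_rows(
  series=[
    {"travel": [0, 0, 0], "dr": [0, 0, 0], "claw": 5},
    {"travel": [0, 0, 0], "dr": [0, 0, 0], "claw": 6},
    {"travel": [0, 0, 0], "dr": [0, 0, 0], "claw": 6.5},
    {"travel": [0, 0, 0], "dr": [0, 0, 0], "claw": 6.5},
    {"travel": [0.3, 0, -2], "dr": [0, 0, 0], "claw": 6.5},
    {"travel": [0.3, 0, -5], "dr": [0, 0, 0], "claw": 6.5},
    {"travel": [1, 0, -9], "dr": [0, 0, 0], "claw": 6.5},
    {"travel": [3, 0, -13], "dr": [0, 0, 0], "claw": 8.7},
    {"travel": [3, 0, -17], "dr": [0, 0, 0], "claw": 8.7},
    {"travel": [3, 0, -20], "dr": [0, 0, 0], "claw": 8.7},
    {"travel": [3, 0, -20], "dr": [0, 0, 0], "claw": 8.7},
    {"travel": [3, 0, -20], "dr": [0, 0, 0], "claw": 8.7},
  ],
)

```text
time_s: 9.85
tool_pos: [0.5946, -0.0684, 0.2504]
tool_rot: [179.8, -0.1, 70.8]
force: [-0.5, -0.1, -0.6]
grip_width: 0.0851
```

Run:
```python
from h import *
c=env.calibration("wrist");go([.5437,-.2095,.25],70.7);w=env.read_camera("wrist");np.save("w4.npy",c);cv2.imwrite("pics/w4.png",w)
t=env.read_camera("top");cv2.imwrite("pics/t4.png",t);s=env.read_camera("scene");cv2.imwrite("pics/s4.png",s)
a=cv2.resize(w[60:320,230:430],(400,520),interpolation=2);b=cv2.resize(t[130:230,330:430],(390,390),interpolation=2)
cv2.imwrite("pics/z4.png",np.hstack([a,np.pad(b,((0,130),(0,0),(0,0)))]))
```

```text
travel cm [-15.    -0.16   0.02] dr [ 0.18 -0.09  0.06] | pos [ 0.5946 -0.0684  0.2504] rot [ 1.7982e+02 -9.0000e-02  7.0760e+01] F [-0.5 -0.1 -0.6] T [ 0.016 -0.1    0.006] w 0.0851 t 9.85
```

View pics/z4.png

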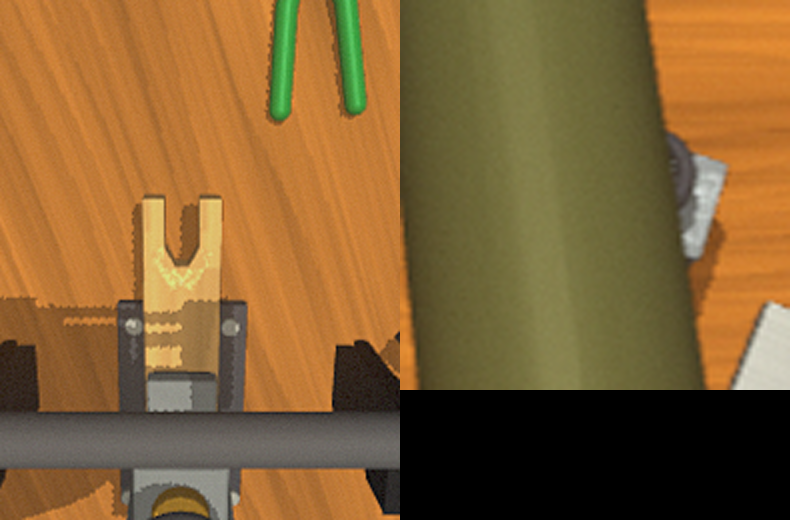

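The pin sits centred: its mid is at 182, against 182.5 for the base and 182 for the jaw. Now to the wheel, starting near yaw −40°.

send_rows(
  series=[
    {"travel": [-1.5, 0, 0], "dr": [0, 0, 7], "claw": 8.7},
    {"travel": [-4, 0, 0], "dr": [0, 0, 14], "claw": 8.7},
    {"travel": [-7, -0.1, 0], "dr": [0, 0, 21], "claw": 8.7},
    {"travel": [-10, -0.1, 0], "dr": [0, 0, 28], "claw": 8.7},
    {"travel": [-13, -0.1, 0], "dr": [0, 0, 35], "claw": 8.7},
    {"travel": [-15.2, -0.1, 0], "dr": [0, 0, 42], "claw": 8.7},
    {"travel": [-15.2, -0.1, 0], "dr": [0, 0, 49], "claw": 8.7},
    {"travel": [-15.2, -0.1, 0], "dr": [0, 0, 56], "claw": 8.7},
    {"travel": [-15.2, -0.1, 0], "dr": [0, 0, 63], "claw": 8.7},
    {"travel": [-15.2, -0.1, 0], "dr": [0, 0, 70], "claw": 8.7},
    {"travel": [-15.2, -0.1, 0], "dr": [0, 0, 77], "claw": 8.7},
    {"travel": [-15.2, -0.1, 0], "dr": [0, 0, 84], "claw": 8.7},
  ],
)

```text
time_s: 11.0
tool_pos: [0.5415, -0.2112, 0.2457]
tool_rot: [-179.9, 0.3, -13.6]
force: [-0.6, 0.1, 0.2]
grip_width: 0.0872
```

send_rows(
  series=[
    {"travel": [0, 0, 0], "dr": [0, 0, 7], "claw": 8.7},
    {"travel": [0, 0, 0], "dr": [0, 0, 14], "claw": 8.7},
    {"travel": [0, 0, 0], "dr": [0, 0, 21], "claw": 8.7},
    {"travel": [0, 0, 0], "dr": [0, 0, 26.5], "claw": 8.7},
    {"travel": [0, 0, 0], "dr": [0, 0, 26.5], "claw": 8.7},
    {"travel": [0, 0, 0], "dr": [0, 0, 26.5], "claw": 8.7},
    {"travel": [0, 0, 0], "dr": [0, 0, 26.5], "claw": 8.7},
  ],
)

```text
time_s: 11.58
tool_pos: [0.5421, -0.2111, 0.2468]
tool_rot: [-180.0, 0.2, -39.6]
force: [0.3, 0.4, -0.2]
grip_width: 0.0871
```

Run:
```python
from h import *
go([.5435,-.2113,.131],-40);print(env.get_obs()["qpos"].round(1))
c=env.calibration("wrist");print(px(c,[.5435,-.2113,.157]))
w=env.read_camera("wrist");cv2.imwrite("pics/w5.png",w)
t=env.read_camera("top");cv2.imwrite("pics/t5.png",t)
```

```text
travel cm [ 0.17 -0.06 11.58] dr [-0.04  0.21  0.44] | pos [ 0.5421 -0.2111  0.2468] rot [-179.96    0.21  -39.56] F [ 0.3  0.4 -0.2] T [ 0.09   0.019 -0.007] w 0.0871 t 11.58
[  40.6   11.1  -25.1   90.3    4.7   79.8 -114.5]
[321.70294249 201.71700212]
```

View pics/w5.png

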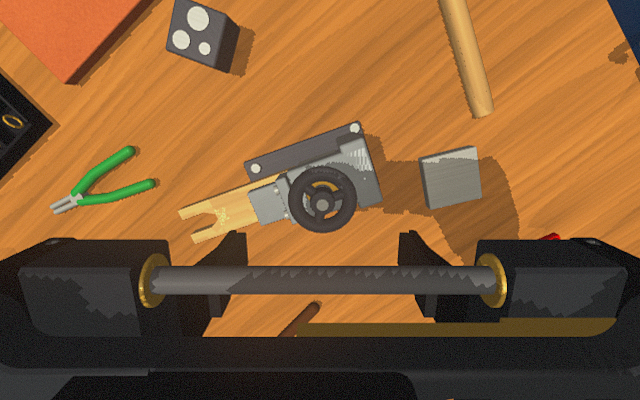

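The wheel is centred at (322.5,200) against a prediction of (321.7,201.7), so they agree. Descending and gripping.

send_rows(
  series=[
    {"travel": [0.2, -0.1, 1.5], "dr": [0, 0.2, 0.4], "claw": 8.7},
    {"travel": [0.2, -0.1, 4], "dr": [0, 0.2, 0.4], "claw": 8.7},
    {"travel": [0.2, -0.1, 6.5], "dr": [0, 0.2, 0.4], "claw": 8.7},
    {"travel": [0.2, -0.1, 8.5], "dr": [0, 0.2, 0.4], "claw": 8.7},
    {"travel": [0.2, -0.1, 10], "dr": [0, 0.2, 0.4], "claw": 8.7},
    {"travel": [0.2, -0.1, 11], "dr": [0, 0.2, 0.4], "claw": 8.7},
    {"travel": [0.2, -0.1, 11.6], "dr": [0, 0.2, 0.4], "claw": 8.7},
    {"travel": [0.2, -0.1, 11.6], "dr": [0, 0.2, 0.4], "claw": 8.7},
    {"travel": [0.2, -0.1, 11.6], "dr": [0, 0.2, 0.4], "claw": 8.7},
  ],
)

```text
time_s: 12.43
tool_pos: [0.5451, -0.2115, 0.1324]
tool_rot: [-179.9, -0.1, -40.1]
force: [-0.2, 0.0, 0.0]
grip_width: 0.0868
```

send_rows(
  series=[
    {"travel": [0, 0, 0], "dr": [0, 0, 0], "claw": 7},
    {"travel": [0, 0, 0], "dr": [0, 0, 0], "claw": 6.3},
    {"travel": [0, 0, 0], "dr": [0, 0, 0], "claw": 5},
    {"travel": [0, 0, 0], "dr": [0, 0, 0], "claw": 5},
    {"travel": [0, 0, 0], "dr": [0, 0, 0], "claw": 5},
    {"travel": [0, 0, 0], "dr": [0, 0, 0], "claw": 5},
  ],
  grip_force=35,
)

```text
time_s: 12.93
tool_pos: [0.5442, -0.2122, 0.132]
tool_rot: [180.0, -0.1, -40.1]
force: [-1.7, -2.2, 1.1]
grip_width: 0.059
```

Run:
```python
from h import *
go([.5435,-.2113,.131],-40)
```

```text
travel cm [-0.11 -0.03  0.1 ] dr [ 0.01 -0.1  -0.13] | pos [ 0.5442 -0.2122  0.132 ] rot [ 1.7999e+02 -1.0000e-01 -4.0130e+01] F [-1.7 -2.2  1.1] T [-0.384  0.498  0.072] w 0.059 t 12.93
```

send_rows(
  series=[
    {"travel": [0, 0, -0.03], "dr": [0, 0, -5], "claw": 5},
    {"travel": [0, 0, -0.07], "dr": [0, 0, -10], "claw": 5},
    {"travel": [0, 0, -0.1], "dr": [0, 0, -15], "claw": 5},
    {"travel": [0, 0, -0.13], "dr": [0, 0, -20], "claw": 5},
    {"travel": [0, 0, -0.17], "dr": [0, 0, -25], "claw": 5},
    {"travel": [0, 0, -0.2], "dr": [0, 0, -30], "claw": 5},
  ],
)

```text
time_s: 13.43
tool_pos: [0.5446, -0.2113, 0.1341]
tool_rot: [-180.0, -0.1, -9.9]
force: [-0.3, 0.3, 0.8]
grip_width: 0.059
```

Run:
```python
from h import *
go([.5435,-.2113,.131],-10)
```

```text
travel cm [-0.11  0.02  0.31] dr [-0.04 -0.11  0.07] | pos [ 0.5446 -0.2113  0.1341] rot [-1.7996e+02 -1.1000e-01 -9.9300e+00] F [-0.3  0.3  0.8] T [ 0.089  0.226 -0.379] w 0.059 t 13.43
```

send_rows(
  series=[
    {"travel": [0, 0, 0], "dr": [0, 0, 0], "claw": 5},
    {"travel": [0, 0, 0], "dr": [0, 0, 0], "claw": 5},
    {"travel": [0, 0, 0], "dr": [0, 0, 0], "claw": 5},
    {"travel": [0, 0, 0], "dr": [0, 0, 0], "claw": 5},
  ],
)

```text
time_s: 13.77
tool_pos: [0.5447, -0.2113, 0.134]
tool_rot: [-180.0, -0.1, -10.2]
force: [-1.3, 0.3, 1.3]
grip_width: 0.059
```

Run:
```python
from h import *
go([.5435,-.2113,.131],-10)
```

```text
travel cm [-0.11  0.02  0.3 ] dr [-0.01 -0.11 -0.16] | pos [ 0.5447 -0.2113  0.134 ] rot [-1.7999e+02 -1.1000e-01 -1.0160e+01] F [-1.3  0.3  1.3] T [0.114 0.37  0.041] w 0.059 t 13.77
```

```bash
cat > tq.py <<'E'
from h import *
o=[]
for i in range(10):
    env.read_camera("wrist");o.append(env.get_obs())
o=o[2:]
T=np.array([x["wrist_torque"] for x in o]);F=np.array([x["force"] for x in o])
print("paused T",T.mean(0).round(3),"sd",T.std(0).round(3),"F",F.mean(0).round(2),"pos",o[-1]["tool_pos"].round(4),"rot",o[-1]["tool_rot"].round(2),"w",round(o[-1]["grip_width"],4),"q7",o[-1]["qpos"][6].round(1),"t",o[-1]["time_s"])
E
python3 tq.py
```

```text
paused T [0.128 0.371 0.006] sd [0.021 0.045 0.034] F [-1.63  0.03  2.4 ] pos [ 0.5447 -0.2113  0.1339] rot [-1.7998e+02 -1.1000e-01 -1.0110e+01] w 0.0591 q7 -87.8 t 14.2667
```

send_rows(
  series=[
    {"travel": [0, 0, -0.03], "dr": [0, 0, -5], "claw": 5},
    {"travel": [0, 0, -0.07], "dr": [0, 0, -10], "claw": 5},
    {"travel": [0, 0, -0.1], "dr": [0, 0, -15], "claw": 5},
    {"travel": [0, 0, -0.13], "dr": [0, 0, -20], "claw": 5},
    {"travel": [0, 0, -0.17], "dr": [0, 0, -25], "claw": 5},
    {"travel": [0, 0, -0.2], "dr": [0, 0, -30], "claw": 5},
    {"travel": [0, 0, -0.23], "dr": [0, 0, -35], "claw": 5},
    {"travel": [0, 0, -0.27], "dr": [0, 0, -40], "claw": 5},
    {"travel": [0, 0, -0.27], "dr": [0, 0, -40], "claw": 5},
    {"travel": [0, 0, -0.27], "dr": [0, 0, -40], "claw": 5},
  ],
)

```text
time_s: 15.1
tool_pos: [0.5444, -0.2099, 0.1364]
tool_rot: [-179.9, -0.1, 29.8]
force: [-3.0, 4.1, 4.1]
grip_width: 0.0591
```

```bash
python3 tq.py
```

```text
paused T [0.942 0.705 0.047] sd [0.034 0.017 0.009] F [-3.02  3.98  4.13] pos [ 0.5444 -0.2099  0.1364] rot [-1.7995e+02 -9.0000e-02  2.9830e+01] w 0.0592 q7 -49.2 t 15.6
```

send_rows(
  series=[
    {"travel": [0, -0.05, -0.06], "dr": [0, 0, -5], "claw": 5},
    {"travel": [0, -0.1, -0.11], "dr": [0, 0, -10], "claw": 5},
    {"travel": [0, -0.1, -0.14], "dr": [0, 0, -15], "claw": 5},
    {"travel": [0, -0.1, -0.17], "dr": [0, 0, -20], "claw": 5},
    {"travel": [0, -0.1, -0.21], "dr": [0, 0, -25], "claw": 5},
    {"travel": [0, -0.1, -0.21], "dr": [0, 0, -25], "claw": 5},
    {"travel": [0, -0.1, -0.21], "dr": [0, 0, -25], "claw": 5},
  ],
)

```text
time_s: 16.18
tool_pos: [0.5438, -0.2092, 0.1382]
tool_rot: [-180.0, -0.1, 54.8]
force: [-3.7, 4.7, 2.2]
grip_width: 0.0592
```

```bash
python3 tq.py
```

```text
paused T [0.899 0.64  0.013] sd [0.033 0.022 0.021] F [-2.95  4.33  2.84] pos [ 0.5438 -0.2092  0.1382] rot [-1.7998e+02 -9.0000e-02  5.4800e+01] w 0.0588 q7 -25.2 t 16.6833
```

send_rows(
  series=[
    {"travel": [0.03, -0.05, -0.05], "dr": [0, 0, -5], "claw": 5},
    {"travel": [0.03, -0.1, -0.09], "dr": [0, 0, -10], "claw": 5},
    {"travel": [0.03, -0.1, -0.12], "dr": [0, 0, -15], "claw": 5},
    {"travel": [0.03, -0.1, -0.15], "dr": [0, 0, -20], "claw": 5},
    {"travel": [0.03, -0.1, -0.19], "dr": [0, 0, -25], "claw": 5},
    {"travel": [0.03, -0.1, -0.19], "dr": [0, 0, -25], "claw": 5},
    {"travel": [0.03, -0.1, -0.19], "dr": [0, 0, -25], "claw": 5},
  ],
)

```text
time_s: 17.27
tool_pos: [0.5429, -0.2088, 0.14]
tool_rot: [180.0, -0.1, 79.7]
force: [-2.6, 3.4, 1.8]
grip_width: 0.0589
```

```bash
python3 tq.py
```

```text
paused T [0.797 0.738 0.031] sd [0.034 0.021 0.046] F [-3.32  3.26  1.83] pos [ 0.5429 -0.2088  0.14  ] rot [ 1.800e+02 -5.000e-02  7.971e+01] w 0.0591 q7 -1.3 t 17.7667
```

send_rows(
  series=[
    {"travel": [0.05, -0.05, -0.05], "dr": [0, 0, -5], "claw": 5},
    {"travel": [0.05, -0.08, -0.08], "dr": [0, 0, -10], "claw": 5},
    {"travel": [0.05, -0.08, -0.12], "dr": [0, 0, -15], "claw": 5},
    {"travel": [0.05, -0.08, -0.15], "dr": [0, 0, -20], "claw": 5},
    {"travel": [0.05, -0.08, -0.18], "dr": [0, 0, -25], "claw": 5},
    {"travel": [0.05, -0.08, -0.18], "dr": [0, 0, -25], "claw": 5},
    {"travel": [0.05, -0.08, -0.18], "dr": [0, 0, -25], "claw": 5},
  ],
)

```text
time_s: 18.35
tool_pos: [0.542, -0.2088, 0.1417]
tool_rot: [180.0, -0.0, 104.6]
force: [-3.8, 3.4, 1.1]
grip_width: 0.0589
```

```bash
python3 tq.py
```

```text
paused T [0.599 0.839 0.036] sd [0.026 0.03  0.028] F [-4.07  2.8   1.44] pos [ 0.542  -0.2088  0.1417] rot [ 1.8000e+02 -1.0000e-02  1.0461e+02] w 0.0594 q7 22.5 t 18.85
```

send_rows(
  series=[
    {"travel": [0.05, -0.05, -0.05], "dr": [0, 0, -5], "claw": 5},
    {"travel": [0.08, -0.08, -0.08], "dr": [0, 0, -10], "claw": 5},
    {"travel": [0.08, -0.08, -0.12], "dr": [0, 0, -15], "claw": 5},
    {"travel": [0.08, -0.08, -0.15], "dr": [0, 0, -20], "claw": 5},
    {"travel": [0.08, -0.08, -0.15], "dr": [0, 0, -20], "claw": 5},
    {"travel": [0.08, -0.08, -0.15], "dr": [0, 0, -20], "claw": 5},
  ],
)

```text
time_s: 19.35
tool_pos: [0.5413, -0.2091, 0.1433]
tool_rot: [180.0, 0.1, 124.6]
force: [-3.6, 0.4, -0.1]
grip_width: 0.0589
```

```bash
python3 tq.py
```

```text
paused T [-0.087  0.803 -0.204] sd [0.086 0.067 0.032] F [-4.14 -0.35 -2.11] pos [ 0.5413 -0.209   0.1435] rot [1.7998e+02 6.0000e-02 1.2484e+02] w 0.0591 q7 41.7 t 19.85
```

```bash
python3 tq.py
```

```text
paused T [-0.32   0.998 -0.237] sd [0.018 0.028 0.04 ] F [-4.78 -1.26 -2.42] pos [ 0.5413 -0.209   0.1436] rot [1.7997e+02 6.0000e-02 1.2486e+02] w 0.0589 q7 41.7 t 20.35
```

Paused torque jumped more than a 20° step should give. I'll probe with a small advance to tell real clamp torque from residual friction.

send_rows(
  series=[
    {"travel": [0, 0, -0.02], "dr": [0, 0, -2], "claw": 5},
    {"travel": [0, 0, -0.03], "dr": [0, 0, -4], "claw": 5},
    {"travel": [0, 0, -0.04], "dr": [0, 0, -6], "claw": 5},
  ],
)

```text
time_s: 20.6
tool_pos: [0.5411, -0.2092, 0.1439]
tool_rot: [180.0, 0.0, 130.9]
force: [-5.3, -1.6, -3.2]
grip_width: 0.0586
```

Run:
```python
from h import *
for i in range(16):
    o=env.get_obs();print(round(o["time_s"],2),o["wrist_torque"].round(2),o["force"].round(1),o["tool_rot"][2].round(2),o["tool_pos"].round(4),round(o["grip_width"],4))
    env.read_camera("wrist")
```

```text
20.6 [-0.31  1.09 -0.45] [-5.3 -1.6 -3.2] 130.91 [ 0.5411 -0.2092  0.1439] 0.0586
20.65 [-0.39  1.07 -0.37] [-6.1 -1.4 -2.7] 131.01 [ 0.5411 -0.2092  0.1439] 0.0593
20.7 [-0.37  1.1  -0.3 ] [-5.9 -1.3 -2.2] 130.88 [ 0.5411 -0.2091  0.1439] 0.0594
20.75 [-0.29  1.12 -0.28] [-5.1 -1.4 -2.5] 130.85 [ 0.5411 -0.2091  0.1439] 0.0589
20.8 [-0.35  1.11 -0.28] [-5.4 -1.  -2. ] 130.84 [ 0.5411 -0.2091  0.1439] 0.0596
20.85 [-0.27  1.05 -0.25] [-5.  -1.5 -2.7] 130.84 [ 0.5411 -0.2092  0.144 ] 0.0587
20.9 [-0.31  1.09 -0.27] [-6.  -0.9 -3.3] 130.84 [ 0.5411 -0.2091  0.1439] 0.0589
20.95 [-0.33  1.04 -0.29] [-5.4 -2.1 -2.7] 130.84 [ 0.5411 -0.2091  0.1439] 0.0589
21.0 [-0.34  1.12 -0.31] [-5.  -1.3 -2.2] 130.84 [ 0.5411 -0.2092  0.1439] 0.059
21.05 [-0.33  1.09 -0.32] [-4.7 -0.5 -2.1] 130.84 [ 0.5411 -0.2092  0.1439] 0.0589
21.1 [-0.34  1.04 -0.29] [-5.6 -2.2 -3.1] 130.84 [ 0.5411 -0.2092  0.1439] 0.0588
21.15 [-0.34  1.04 -0.24] [-4.8 -1.9 -2.9] 130.84 [ 0.5411 -0.2091  0.1439] 0.0589
21.2 [-0.34  1.08 -0.29] [-5.4 -1.6 -1.9] 130.84 [ 0.5411 -0.2092  0.144 ] 0.0587
21.25 [-0.35  1.05 -0.27] [-5.  -1.6 -2.4] 130.84 [ 0.5411 -0.2091  0.1439] 0.0589
21.3 [-0.31  1.05 -0.25] [-5.8 -0.6 -2.8] 130.84 [ 0.5411 -0.2091  0.1439] 0.0588
21.35 [-0.31  1.14 -0.24] [-4.8 -1.  -2.7] 130.84 [ 0.5411 -0.2092  0.1439] 0.0593
```

send_rows(
  series=[
    {"travel": [0, 0, 0.01], "dr": [0, 0, 3], "claw": 5},
    {"travel": [0, 0, 0.03], "dr": [0, 0, 6], "claw": 5},
    {"travel": [0, 0, 0.04], "dr": [0, 0, 8], "claw": 5},
  ],
)

```text
time_s: 21.65
tool_pos: [0.5414, -0.209, 0.1435]
tool_rot: [180.0, 0.1, 122.8]
force: [-5.3, -1.2, -3.2]
grip_width: 0.0587
```

Run:
```python
from h import *
for i in range(12):
    o=env.get_obs();print(round(o["time_s"],2),o["wrist_torque"].round(2),o["force"].round(1),o["tool_rot"][2].round(2),o["tool_pos"].round(4),round(o["grip_width"],4))
    env.read_camera("wrist")
```

```text
21.65 [-0.34  0.99  0.19] [-5.3 -1.2 -3.2] 122.8 [ 0.5414 -0.209   0.1435] 0.0587
21.7 [-0.39  0.99  0.14] [-5.5 -1.4 -2.9] 122.74 [ 0.5414 -0.209   0.1435] 0.059
21.75 [-0.44  1.    0.13] [-3.9 -1.4 -3. ] 122.9 [ 0.5414 -0.209   0.1435] 0.0589
21.8 [-0.45  0.99  0.03] [-6.  -1.8 -2.9] 122.93 [ 0.5413 -0.2089  0.1435] 0.0589
21.85 [-0.37  1.02  0.06] [-4.  -1.7 -2.9] 122.94 [ 0.5414 -0.209   0.1435] 0.059
21.9 [-0.37  0.95 -0.01] [-5.6 -1.4 -3. ] 122.94 [ 0.5414 -0.209   0.1435] 0.059
21.95 [-0.33  1.03  0.01] [-5.  -1.7 -3.5] 122.94 [ 0.5414 -0.209   0.1435] 0.0587
22.0 [-0.38  0.96  0.03] [-5.  -0.7 -2.9] 122.93 [ 0.5414 -0.209   0.1435] 0.0589
22.05 [-0.3   0.92  0.04] [-5.6 -1.9 -2.7] 122.94 [ 0.5414 -0.209   0.1435] 0.0591
22.1 [-0.39  1.05  0.06] [-4.7 -1.  -3.4] 122.93 [ 0.5414 -0.209   0.1435] 0.0591
22.15 [-0.38  0.96  0.02] [-4.1 -1.9 -2.9] 122.94 [ 0.5414 -0.209   0.1435] 0.059
22.2 [-0.32  1.01  0.02] [-5.2 -1.8 -2.7] 122.94 [ 0.5413 -0.209   0.1435] 0.0591
```

send_rows(
  series=[
    {"travel": [0, 0, 0], "dr": [0, 0, -4], "claw": 5},
    {"travel": [0, 0, 0], "dr": [0, 0, -7.5], "claw": 5},
  ],
)

```text
time_s: 22.42
tool_pos: [0.5411, -0.2091, 0.1437]
tool_rot: [-180.0, 0.1, 130.5]
force: [-5.5, -2.4, -0.2]
grip_width: 0.0589
```

```bash
python3 -c "
from h import *
o=env.get_obs();print(o['wrist_torque'].round(3),o['force'].round(1),o['tool_rot'][2],o['tool_pos'])"
```

```text
[-0.319  1.227 -0.426] [-5.5 -2.4 -0.2] 130.52445978459406 [ 0.54114106 -0.20913611  0.14367959]
```

send_rows(
  series=[
    {"travel": [0, 0, -0.01], "dr": [0, 0, -3.5], "claw": 5},
  ],
)

```text
time_s: 22.5
tool_pos: [0.5411, -0.2092, 0.1439]
tool_rot: [-180.0, 0.0, 134.0]
force: [-5.9, -1.6, -0.9]
grip_width: 0.059
```

```bash
python3 -c "
from h import *
o=env.get_obs();print(o['wrist_torque'].round(3),o['force'].round(1),o['tool_rot'][2],o['tool_pos'])"
```

```text
[-0.323  1.329 -0.453] [-5.9 -1.6 -0.9] 134.00562246203347 [ 0.54105264 -0.20924383  0.1438588 ]
```

send_rows(
  series=[
    {"travel": [0, 0, -0.02], "dr": [0, 0, -3.5], "claw": 5},
  ],
)

```text
time_s: 22.58
tool_pos: [0.541, -0.2093, 0.1441]
tool_rot: [-180.0, 0.0, 137.5]
force: [-7.1, -1.1, -1.1]
grip_width: 0.0592
```

```bash
python3 -c "
from h import *
for i in range(10):
  o=env.get_obs();print(o['wrist_torque'].round(3),o['force'].round(1),o['tool_rot'][2].round(2),o['tool_pos'].round(4));env.read_camera('wrist')"
```

```text
[-0.367  1.328 -0.479] [-7.1 -1.1 -1.1] 137.5 [ 0.541  -0.2093  0.1441]
[-0.357  1.287 -0.395] [-5.5 -2.5 -0.5] 137.67 [ 0.5409 -0.2093  0.1441]
[-0.335  1.315 -0.218] [-6.7 -1.8 -0.5] 137.44 [ 0.541  -0.2093  0.1441]
[-0.348  1.327 -0.207] [-7.1 -1.3 -1.7] 137.37 [ 0.541  -0.2093  0.1441]
[-0.342  1.306 -0.21 ] [-6.5 -1.3 -0.9] 137.37 [ 0.541  -0.2093  0.1441]
[-0.352  1.364 -0.195] [-6.2 -1.5  0. ] 137.37 [ 0.541  -0.2093  0.1441]
[-0.33   1.305 -0.221] [-6.9 -1.5 -1.3] 137.37 [ 0.541  -0.2093  0.1441]
[-0.38   1.379 -0.222] [-6.7 -0.8 -0.6] 137.37 [ 0.541  -0.2093  0.1441]
[-0.371  1.305 -0.177] [-6.9 -2.  -1.6] 137.37 [ 0.541  -0.2093  0.1441]
[-0.346  1.316 -0.171] [-6.1 -1.8 -1.1] 137.37 [ 0.541  -0.2093  0.1441]
```

Moving torque is −0.43 to −0.48 N m with friction at 0.32. That means 0.11–0.16 N m added, which puts the wheel about 35–55° past bite, so I stop here. Releasing.

send_rows(
  series=[
    {"travel": [0, 0, 0], "dr": [0, 0, 0], "claw": 6.2},
    {"travel": [0, 0, 0], "dr": [0, 0, 0], "claw": 7.5},
    {"travel": [0, 0, 0], "dr": [0, 0, 0], "claw": 8.7},
    {"travel": [0, 0, 0], "dr": [0, 0, 0], "claw": 8.7},
    {"travel": [0, 0, 0], "dr": [0, 0, 0], "claw": 8.7},
    {"travel": [0, 0, 0], "dr": [0, 0, 0], "claw": 8.7},
    {"travel": [0, 0, -1], "dr": [0, 0, 0], "claw": 8.7},
    {"travel": [0, 0, -3], "dr": [0, 0, 0], "claw": 8.7},
    {"travel": [0, 0, -6], "dr": [0, 0, 0], "claw": 8.7},
    {"travel": [0, 0, -9], "dr": [0, 0, 0], "claw": 8.7},
    {"travel": [0, 0, -11], "dr": [0, 0, 0], "claw": 8.7},
    {"travel": [0, 0, -11], "dr": [0, 0, 0], "claw": 8.7},
  ],
)

```text
time_s: 24.08
tool_pos: [0.5445, -0.2086, 0.26]
tool_rot: [179.8, 0.6, 137.4]
force: [0.1, 0.3, -0.4]
grip_width: 0.0869
```

```bash
python3 -c "
from h import *
o=env.get_obs();print(o['wrist_torque'].round(3),o['force'].round(1),o['qpos'].round(1))
go([.62,.02,.27],70.7)"
```

```text
[ 0.058 -0.212  0.017] [ 0.1  0.3 -0.4] [ 62.9  15.  -52.9  88.9  12.1  81.5  56.7]
travel cm [ 9.9  21.94 -1.01] dr [ 0.55  0.37 66.73] | pos [ 0.5445 -0.2086  0.26  ] rot [179.76   0.58 137.42] F [ 0.1  0.3 -0.4] T [ 0.058 -0.212  0.017] w 0.0869 t 24.08
```

send_rows(
  series=[
    {"travel": [1, 2, 0], "dr": [0, 0, 7], "claw": 8.7},
    {"travel": [2, 5, 0.5], "dr": [0, 0, 14], "claw": 8.7},
    {"travel": [4, 9, 1], "dr": [0, 0, 21], "claw": 8.7},
    {"travel": [5, 12, 1], "dr": [0, 0, 28], "claw": 8.7},
    {"travel": [5.8, 13.7, 1], "dr": [0, 0, 35], "claw": 8.7},
    {"travel": [5.8, 13.7, 1], "dr": [0, 0, 42], "claw": 8.7},
    {"travel": [5.8, 13.7, 1], "dr": [0, 0, 49], "claw": 8.7},
    {"travel": [5.8, 13.7, 1], "dr": [0, 0, 56], "claw": 8.7},
    {"travel": [5.8, 13.7, 1], "dr": [0, 0, 63], "claw": 8.7},
    {"travel": [5.8, 13.7, 1], "dr": [0, 0, 66.7], "claw": 8.7},
    {"travel": [5.8, 13.7, 1], "dr": [0, 0, 66.7], "claw": 8.7},
    {"travel": [5.8, 13.7, 1], "dr": [0, 0, 66.7], "claw": 8.7},
  ],
)

```text
time_s: 25.08
tool_pos: [0.5917, -0.0681, 0.2442]
tool_rot: [179.9, -0.0, 70.8]
force: [-0.2, -0.2, 0.3]
grip_width: 0.0869
```

Run:
```python
from h import *
c=env.calibration("wrist");w=env.read_camera("wrist");s=env.read_camera("scene")
go([.5946,-.0684,.25],70.7)
a=cv2.resize(w[60:320,230:430],(400,520),interpolation=2);b=cv2.resize(s[180:255,235:335],(400,300),interpolation=2)
b2=cv2.resize(cv2.imread("pics/s4.png")[180:255,235:335],(293,220),interpolation=2)
cv2.imwrite("pics/z6.png",np.hstack([a,np.vstack([b,np.pad(b2,((0,0),(0,107),(0,0)))])]))
# pin ends: pin top now ~ z .075 after rise ~11.8mm
im0=cv2.imread("pics/w4.png");c0=np.load("w4.npy",allow_pickle=True).item()
for im,cc,z in((im0,c0,.063),(w,c,.0748)):
    h=cv2.cvtColor(im,cv2.COLOR_BGR2HSV);m=((h[...,0]>16)&(h[...,0]<32)&(h[...,1]<165)&(h[...,1]>60)&(h[...,2]>120)).astype(np.uint8)
    q=np.zeros_like(m);q[140:250,285:360]=m[140:250,285:360];q=cv2.morphologyEx(q,cv2.MORPH_OPEN,np.ones((3,3)))
    k=max(cv2.findContours(q,0,1)[0],key=cv2.contourArea)[:,0]
    P=np.array([onz(cc,u+.5,v+.5,z)[:2] for u,v in k])*1000
    r=cv2.minAreaRect(P.astype(np.float32))
    D=np.array([-.3297,-.9441]);S=np.array([576.1,-116.9]);N=np.array([.9441,-.3297])
    print("prong end x",((P-S)@D).min().round(1),"lat",((P-S)@N).min().round(1),((P-S)@N).max().round(1),r)
```

```text
travel cm [ 0.08  0.29 -0.58] dr [ 0.1  -0.04  0.11] | pos [ 0.5916 -0.0682  0.2442] rot [ 1.799e+02 -4.000e-02  7.081e+01] F [-0.4 -0.2  0.1] T [-0.032 -0.062  0.001] w 0.087 t 25.18
prong end x -74.2 lat -21.7 24.4 ((584.2284545898438, -96.89669799804688), (106.13529968261719, 45.55011749267578), 69.68797302246094)
prong end x -73.9 lat -21.1 24.3 ((591.3648681640625, -78.11700439453125), (64.48516082763672, 45.46963119506836), 70.8021011352539)
```

View pics/z6.png

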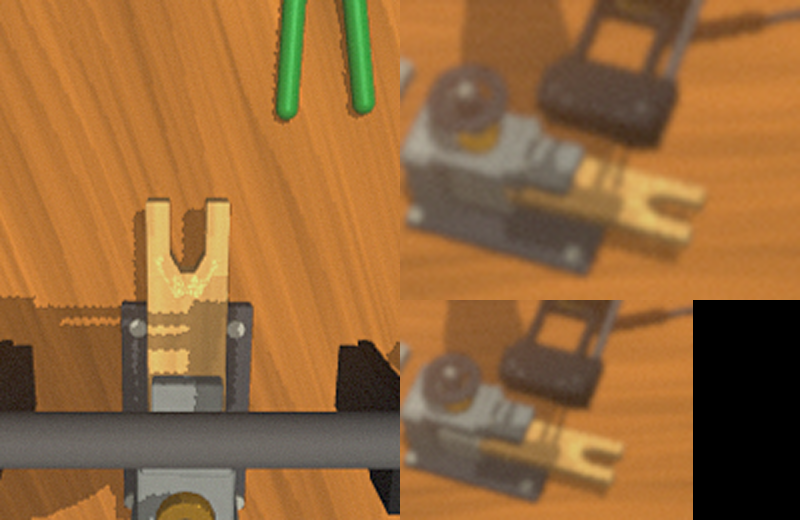

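```bash
python3 -c "
from cell import env
print(env.sign_off())"
```

```text
the job is handed in; nothing more can be done
None
```

The bench pin is in its holder, home against the back stop and clamped. I handed the job in at about 25 s, with the gripper open and touching nothing.

**Insertion:** I slid the pin square end first along the ledge until I felt the back stop at about 7.5 N, rested it on the ledge and let go. The camera showed it centred in the holder.

**Clamping:** I gripped the handwheel and turned it about 178° anticlockwise, raising the hand with it. Vertical force on the wheel stayed within about 4 N in the readings, well under the 24 N limit. From the turning torque, the pad bit at about 125–147°. That leaves the wheel roughly 30–55° past bite, for an estimated 25–45 N of clamping force.

**Last checks:**
- **Pin position:** the prong end measured 74 mm behind the home point both before and after clamping, so the pin did not shift.
- **Other objects:** the last crops show only the pliers whole, and I saw no sign that they had moved. I did not check the other objects again.

**What disagreed:**
- **Paused torque:** after bite, the wheel's friction did not ease off cleanly when I paused. It read −0.2 to −0.28 N m after forward turns and about 0 after a short turn back.
- **Clamping estimate:** I therefore used the torque while moving: −0.43 to −0.48 N m forward and +0.19 N m back. The clamping force is an estimate; the highest paused reading at the final angle would mean about 54 N, still inside the firm range.
- **Back-turn:** to test this I turned the wheel back 8° and then forward again before stopping.

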